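# Put the bench headstock into fourth gear and bolt the lever in

## Task

Put the bench headstock into fourth gear: with the fingertips, push the ball-topped selector lever out of the left side of its H gate, across the neutral channel and fully home into the far right slot (the one with four dimples). Then push the small slide bolt to the right of the gate fully across to the left, so that the lever cannot jump out of gear. Push only, do not grip or force the lever or the bolt, and leave the loose parts and packs lying about where they are.

Things in the scene. Friction and masses are not known exactly. Their poses are not given: they have to be found in the camera images.
- headstock: Grey bench headstock, screwed down. Housing 166 x 217 mm, top 104 mm up; chuck holding a bolt on its right (to y -202), motor on its left (to y +245), all under 115 mm high but for gate, lever and slide bolt. Origin on the bench below the gate's centre; x points from the operator (robot) side to the back, y to its left, z up. A fixed clear bag 200 mm high stands on the bench to its right.
- gate_centre (a point): Centre of the H gate, on the upper face (z 118 mm) of the light-metal gate plate, x -54 to +54, y +56 to -76 mm from here, axes as headstock. The H: two slots 15 mm wide along x, from -36 to +36, at y +18 (left) and -18 (right), joined by a 15 mm cross channel along y at x 0 (neutral). Drilled dimples count the gears: 1 far left, 2 near left, 3 near right, 4 far right.
- lever_knob (a point): Centre of the black 36 mm ball knob of the selector lever, a 10 mm steel stem up through the gate. It pivots 30 mm above the headstock's origin; in the headstock's frame the knob is at x = 170 sin(throw), y = -170 cos(throw) sin(side), z = 30 + 170 cos(throw) cos(side) mm (187 to 200). The slot edges stop the stem; friction holds it where it is left, about 3.5 N at the knob moves it.
- selector_throw (a joint): Lean of the lever along the headstock's x, rad: 0 neutral, + away from the operator, - towards the operator. Fully home in a far slot about +0.33, in a near slot about -0.33. The stem fits the cross channel within about 0.02 of 0; pushed sideways from within about 0.06 it slips in, farther off the gate stops it. It starts anywhere from -0.31 to 0.31.
- selector_side (a joint): Sideways lean of the lever, rad: + to the right (headstock's -y), - to the left. About +0.21 in the right slots, -0.21 in the left ones, where it starts; play there about 0.02 either way.
- far_right_slot (a point): Point in the gate's upper face where the stem stands when fully home in the far right slot (fourth gear, four dimples): x +31, y -18 mm in the headstock's frame.
- slide_bolt (a joint): Travel of the slide bolt, m: 0 open (drawn right; starts within 0.003), 0.032 fully shut (left, tip in the staple between the slots). A 10 mm round steel rod along the headstock's y, just above the gate plate at x +19, z 125 mm. It passes behind the stem only if the lever is home in the far right slot (throw above about 0.27); shut early it blocks that slot. About 3 N moves it.
- bolt_handle (a point): On the slide bolt's upturned handle, a 10 mm upright pin that ends in a 15 mm ball (top 169 mm above the bench); this point is 149.5 mm up, 24 mm above the rod. With the bolt open it is at x +19, y -116 mm in the headstock's frame; pushing it towards +y shuts the bolt. The space to its right is free above 104 mm.
- loose_nut: Loose steel hexagon nut, 24 x 27 x 13 mm, lying on top of the headstock left of the gate plate; origin at its underside. Bystander.
- loose_coupler: Loose grey pipe coupler, 52 mm long, 37 mm diameter, lying on the bench in front of the headstock; origin at its underside. Bystander.
- loose_bolt: Loose hexagon bolt with nut, 95 mm long, 20 mm high, lying on the bench in front of the headstock; origin at its underside. Bystander.
- kraft_pack: Loose brown carton of fixings, 60 x 85 x 50 mm, on the bench right of and behind the headstock; origin at its underside. Bystander.
- dark_pack: Loose black carton of fixings, 70 x 100 x 66 mm, on the bench well right of the headstock; origin at its underside. Bystander.
- striped_pack: Loose white and red carton of fixings, 50 x 62 x 45 mm, on the bench behind the headstock; origin at its underside. Bystander.

How it is judged:
On the way, in this order (a step that is already met when the one before it is completed fails the run):
1. the lever is fully home in the far right slot, with the slide bolt still open (value of joint selector_throw above 0.29 rad and value of joint selector_side above 0.17 rad and value of joint slide_bolt below 0.01 m), for 0.2 s.
2. the slide bolt is pushed fully across behind the lever (value of joint selector_throw above 0.29 rad and value of joint selector_side above 0.17 rad and value of joint slide_bolt above 0.026 m), for 0.2 s.
At the end, for the whole second after the job is handed in: The lever stands in the far right slot (throw above 0.29 rad, side above 0.17 rad) and the slide bolt is at least 26 mm of its 32 mm across, all at rest (all of step 2 and value of joint selector_throw below 0.36 rad and velocity of joint selector_throw between -0.02 and 0.02 rad/s and velocity of joint selector_side between -0.02 and 0.02 rad/s and velocity of joint slide_bolt between -0.02 and 0.02 m/s); the robot touches nothing.
It fails at once if a loose bystander is shifted by more than 30 mm or lifted (distance of any of loose_nut, loose_coupler, loose_bolt, kraft_pack, dark_pack, striped_pack from where it was at the start of the episode above 0.03 m).
It fails at once if the lever or the slide bolt is gripped or forced (the fingers press on it with over 35 N) (contact force between the fingers and selector_throw above 35 N or contact force between the fingers and slide_bolt above 35 N).
It also fails if it takes over 58 s, if anything falls off the work surface, if the arm or the gripper's body presses on something with over 40 N, if the wrist force passes 120 N, or if a joint passes its speed limit or range.

## Robot

A 6-joint arm with a two-finger parallel gripper is mounted at the origin on a cart in front of the work surface, level with it; the furniture and walls round the work are solid. World frame = base frame: x ahead of the robot, y to its left, z up, the work surface at z = 0. Lengths are in m, angles in rad, forces in N, time in s.
With the tool pointing down it reaches from about 0.325 to 1 m from the base axis. Payload 5.1 kg.
Tool frame: the origin (TCP) lies between the finger pads; the fingertips stand manip.finger_overhang ahead of it and the grasp point (between the pads) lies 6 mm ahead of it (manip.finger_overhang is the distance from the TCP to the fingertips, in m); x points along the fingers, y is the direction in which the jaws open and shut, and the axes are right-handed (so a half turn about x gives the same grasp; the last joint's range is limited). The gripper opens to 85 mm and grips with 20 to 120 N. Pads are 22 mm wide; open, the fingers measure 114 mm over their backs; the gripper's body (76 mm by 85 mm) begins 54 mm behind the grasp point. The pads swing forward as they close: fully open they stand 13 mm farther back than shut.
Start: joints at [1.037, 0.124, 1.65, -0, 1.367, -0.083], TCP at [0.283, 0.585, 0.256] pointing down, gripper open.
Joint ranges: [-2.61, 2.61], [-1.02, 2.33], [0.03, 2.71], [-1.35, 4.49], [0.32, 2.68], [-2.91, 2.91]. Speed limits (rad/s): [2.57, 2.57, 3.14, 3.14, 3.14, 3.14].

## Interface

Orientations are given as [roll, pitch, yaw] about the fixed x, y, z axes, in that order (R = Rz(yaw) Ry(pitch) Rx(roll)).
In Python, from rig import manip, imaging, finish_job, models gives the robot as it stands.
- The arm moves only by the tool carry_out, never from a script. Its arguments are lists of equal length, an entry for each row: "delta_pos": the shift along the tool's x, y, z in m, a list of three; "spin": the turn about the tool's x in rad; "hand": the opening, from 0 (shut) to 1 (fully open). A call has 1 to 5 rows; each row is the pose to reach, as a shift and turn from the pose measured when the call began, along the tool's axes at that moment; what a row does not reach only later rows make up. A row lasts 1/10 s, in which the tool goes at most 50 mm and 8.59 degrees, less where a joint would pass 70% of its speed; a pose out of reach is approached as far as the arm can. A call with a gripper value outside its range is refused whole. The fingers move at their own pace and stop on an object; "squeeze" is the grip in N (left out, the last holds). Time passes only in rows, so rows that repeat a pose let the fingers close. It gives the time, the measured TCP pose, the force and the opening at its end, in the units of the state.
- manip.read_state(): the state, without advancing time (a new reading comes with each control period).
- imaging.capture(name): name is "side" or "top"; returns the picture (400x640x3 uint8, red, green, blue); there is no depth.
- imaging.calibration(name): a dict with "K" (3x3 intrinsics, pixels), "view" (4x4, takes a point from world to camera coordinates). Camera axes: x right, y down, z forward; pixel columns grow to the right and rows downward; lengths in m; the calibration is good to about 2 mm. A picture is of the moment at which its call begins. calibration takes no time and is no camera call.
- finish_job(): hands the job in, once; it reports no verdict.
Trained networks look in the newest picture that a camera, given by its name, has taken for a name from the list of things; names that differ only in an ending like _2 or _b are one class to them, and where a whole thing is asked for, a point or a joint stands for the part that bears it (a point fixed in the world has none). Each returns a list of dicts, best first, with "confidence" (0 to 1); they miss things now and then, are a little off and sometimes report something else, mostly with a low value. They report only what shows in the picture. A call takes as long as a camera call.
- models.find_in(camera, target): "centre" ([x, y, z] in m, in world coordinates, good to about 4 mm: the middle of the surface that is visible of it).
- models.cut_out(camera, target): "region" (400x640 bool, what is visible of it).
The state is a dict: "clock": time; "joint_positions": joint angles; "dq": joint speeds; "effort": joint torques, N m; "ee_pos": TCP position; "tcp_rot": TCP orientation; "force": force on the tool from outside, world axes, zero at the start; "torque": the same for the moment, N m; "finger_gap": finger opening in m.
Only numpy, scipy, OpenCV 4.12 (cv2) and the standard library are available. Lean on these libraries where they do the work, as an engineer would, in place of code of your own. Each camera call takes 0.05 s, during which the arm holds its last target.

## Working session

There is one attempt and no reset: what is moved stays moved. The work goes in short steps, Python scripts to look and compute and a tool call to move; the robot and the scene stay as the last step left them, time stands still between calls to the robot, and variables do not carry over. Pictures are saved under pics/ and viewed, and the job is handed in when it is done.

Besides the shell and the picture viewer there is one more tool, called after "Request:" by a JSON object that holds its "op" and its "data", one argument or row to a line. carry_out: Moves the arm, as the interface text tells. Its arguments: {"type":"object","properties":{"delta_pos":{"type":"array","items":{"type":"array","items":{"type":"number"}}},"spin":{"type":"array","items":{"type":"number"}},"hand":{"type":"array","items":{"type":"number"}},"squeeze":{"type":"number"}},"required":["delta_pos","spin","hand"]}

```bash
mkdir -p pics; ls; python3 - <<'E'
from rig import manip, imaging, models
import cv2, numpy as np
print(manip.read_state(), manip.finger_overhang)
for c in ("side","top"):
    im=imaging.capture(c); cv2.imwrite(f"pics/{c}0.png",im[:,:,::-1])
    k=imaging.calibration(c); print(c,np.round(k["K"],1).tolist(),np.round(k["view"],4).tolist())
    for t in ("gate_centre","lever_knob","bolt_handle","headstock","far_right_slot"):
        r=models.find_in(c,t); print(t,[(np.round(d["centre"],4).tolist(),round(d["confidence"],2)) for d in r[:2]])
E
```

```text
pics
{'clock': 0.0, 'joint_positions': array([ 1.03740871e+00,  1.24519215e-01,  1.65162009e+00, -1.82682572e-05,
        1.36748882e+00, -8.25596896e-02]), 'dq': array([ 1.14784598e-04, -8.05624647e-05, -1.16675115e-03, -1.49326480e-04,
       -1.26801208e-04,  1.31504537e-03]), 'effort': array([-1.34765101e-03, -4.23622119e+01, -3.65444756e+01, -2.68880567e-04,
        7.18300857e-03, -2.61218656e-05]), 'ee_pos': array([0.28294642, 0.584592  , 0.25507569]), 'tcp_rot': array([-1.64456987,  1.56876077, -2.09539409]), 'force': array([-0.15068528, -0.78389829, -0.53423705]), 'torque': array([-0.00090301, -0.03290925,  0.03537486]), 'finger_gap': 0.08559425971987257} 0.025
side [[435.2, 0.0, 324.9], [0.0, 435.2, 201.8], [0.0, 0.0, 1.0]] [[-0.9997, 0.0092, -0.0209, 0.5525], [0.0228, 0.4289, -0.903, 0.0693], [0.0006, -0.9033, -0.429, 1.3052], [0.0, 0.0, 0.0, 1.0]]
gate_centre [([0.474, 0.3271, 0.0942], 0.82)]
lever_knob [([0.4351, 0.2553, 0.1876], 0.81)]
bolt_handle []
headstock [([0.4798, 0.3232, 0.0941], 0.55)]
far_right_slot [([0.474, 0.3266, 0.0942], 0.85)]
top [[381.1, 0.0, 314.9], [0.0, 381.1, 198.9], [0.0, 0.0, 1.0]] [[0.1133, -0.9935, 0.0062, 0.0069], [-0.971, -0.112, -0.2112, 0.5663], [0.2106, 0.0179, -0.9774, 1.0132], [0.0, 0.0, 0.0, 1.0]]
gate_centre [([0.4673, 0.2297, 0.0995], 0.94)]
lever_knob [([0.4301, 0.2354, 0.2012], 0.68)]
bolt_handle [([0.4214, 0.2992, 0.116], 0.56)]
headstock [([0.4645, 0.2359, 0.1016], 0.64)]
far_right_slot [([0.4628, 0.2327, 0.1041], 0.86)]
```

View pics/side0.png

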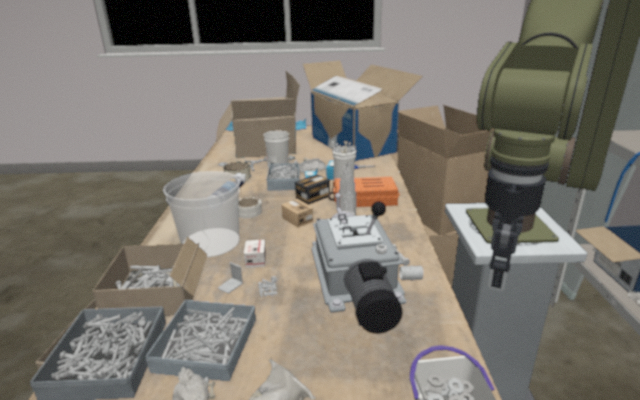

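View pics/top0.png

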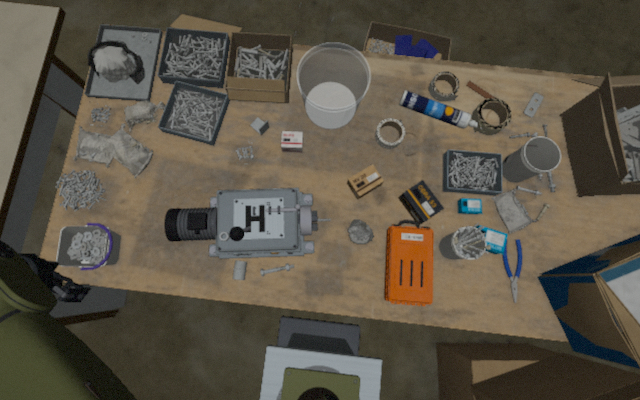

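```bash
python3 - <<'E'
import cv2
a=cv2.imread("pics/top0.png")[80:240,150:400]; cv2.imwrite("pics/topc.png",cv2.resize(a,None,fx=3.2,fy=3.2,interpolation=cv2.INTER_CUBIC))
a=cv2.imread("pics/side0.png")[160:340,230:480]; cv2.imwrite("pics/sidec.png",cv2.resize(a,None,fx=3.2,fy=3.2,interpolation=cv2.INTER_CUBIC))
E
```

```text
(no output)
```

View pics/topc.png

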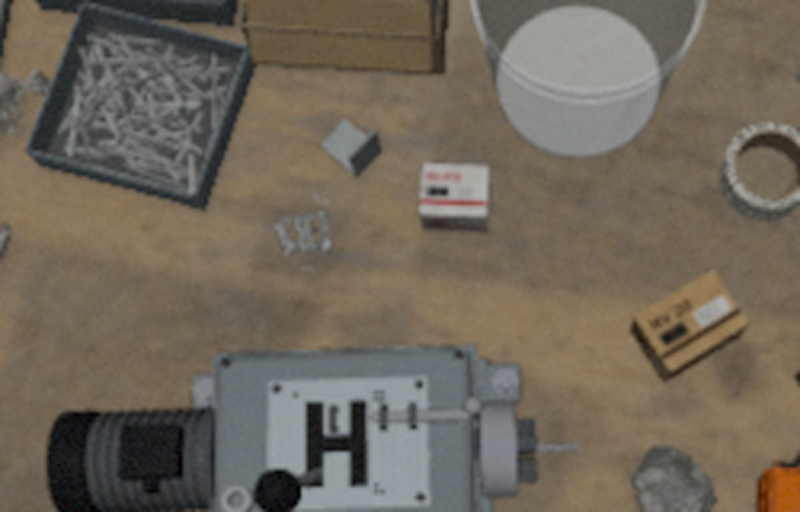

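View pics/sidec.png

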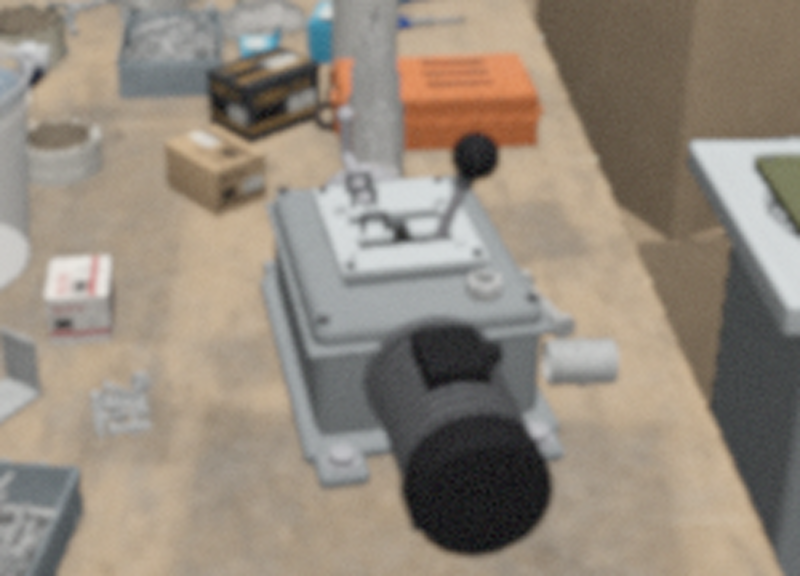

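The top view shows the H gate near pixel (255,217), with the knob at (237,233) leaning toward the operator in the near left slot. The bolt handle is near (298,207). Next I'll fit the headstock pose.

```bash
python3 - <<'E'
import cv2
a=cv2.imread("pics/top0.png")[185:265,205:325]; cv2.imwrite("pics/topd.png",cv2.resize(a,None,fx=6.5,fy=6.5,interpolation=cv2.INTER_CUBIC))
a=cv2.imread("pics/side0.png")[195:265,310:410]; cv2.imwrite("pics/sided.png",cv2.resize(a,None,fx=8,fy=8,interpolation=cv2.INTER_CUBIC))
E
```

```text
(no output)
```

View pics/topd.png

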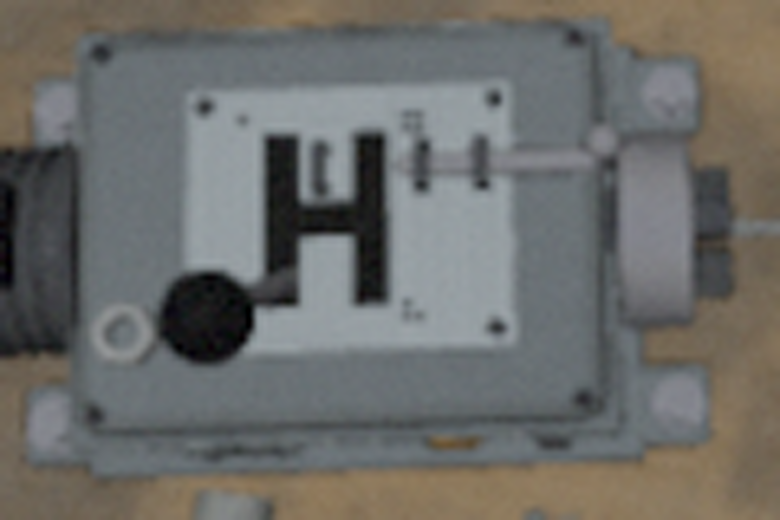

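View pics/sided.png

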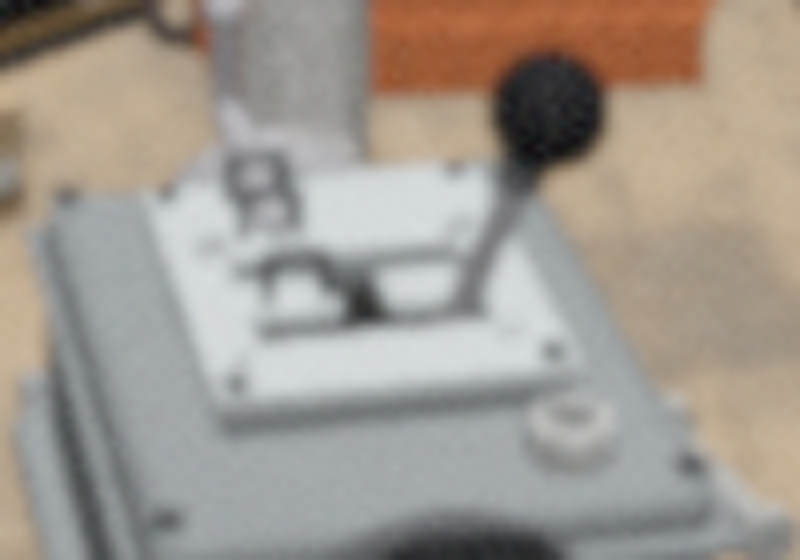

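```bash
cat > h.py <<'E'
import numpy as np
from rig import imaging, manip
from scipy.optimize import least_squares
def proj(c,P):
    k=imaging.calibration(c); P=np.atleast_2d(P); q=(np.asarray(k["view"])@np.c_[P,np.ones(len(P))].T)[:3]
    u=np.asarray(k["K"])@q; return (u[:2]/u[2]).T
def hw(p,yaw,org):  # headstock mm -> world
    p=np.atleast_2d(p)/1000.; c,s=np.cos(yaw),np.sin(yaw)
    return np.c_[org[0]+c*p[:,0]-s*p[:,1], org[1]+s*p[:,0]+c*p[:,1], p[:,2]]
def knob(th,sd): return [170*np.sin(th),-170*np.cos(th)*np.sin(sd),30+170*np.cos(th)*np.cos(sd)]
E
python3 - <<'E'
from h import *
pts=np.array([[54,56,118],[54,-76,118],[-54,-76,118],[36,25.5,118],[36,-25.5,118],[-36,-25.5,118],[19,-116,161.5]])
pt=np.array([[187,95],[510,82],[517,345],[265,136],[385,133],[387,303],[603,141]])/6.5+[205,185]-.4
ps=np.array([[225,408],[580,372],[150,195]])/8+[310,195]-.4
pp=np.array([[54,56,118],[-54,56,118],[54,-76,118]])
kt=np.array([207,317])/6.5+[205,185]-.4; ks=np.array([551,108])/8+[310,195]-.4
def res(v):
    x,y,yaw,th,sd=v
    r=[proj("top",hw(pts,yaw,(x,y)))-pt, proj("side",hw(pp,yaw,(x,y)))-ps,
       proj("top",hw(knob(th,sd),yaw,(x,y)))-kt, proj("side",hw(knob(th,sd),yaw,(x,y)))-ks]
    return np.concatenate([a.ravel() for a in r])
s=least_squares(res,[.45,.2,0,-.2,-.2],x_scale=[.1,.1,.1,.1,.1]); print(np.round(s.x,4)); print(np.round(s.fun.reshape(-1,2),1))
x,y,yaw,th,sd=s.x
print("knob",hw(knob(th,sd),yaw,(x,y)),"target",hw(knob(.33,.21),yaw,(x,y)),"handle",hw([19,-116,149.5],yaw,(x,y)))
E
```

```text
[ 0.4794  0.2229  0.1492 -0.2827 -0.2016]
[[-0.2 -0.3]
 [-0.2  0. ]
 [-0.6  0. ]
 [-0.7 -0.4]
 [ 0.1 -0.5]
 [-0.   0.3]
 [ 0.2  0.2]
 [-0.4 -1.2]
 [ 1.  -1.3]
 [-0.5 -0.7]
 [-0.1 -0.1]
 [ 0.1 -0.2]]
knob [[0.42763707 0.24818666 0.18994567]] target [[0.53885002 0.19794538 0.18729397]] handle [[0.51542424 0.11102309 0.1495    ]]
```

```bash
cat >> h.py <<'E'
from scipy.spatial.transform import Rotation as Rn
ORG=(.4794,.2229); YAW=.1492
def st():
    s=manip.read_state(); R=Rn.from_euler("xyz",s["tcp_rot"]).as_matrix()
    H=Rn.from_euler("z",YAW).as_matrix(); p=H.T@(s["ee_pos"]-np.array([*ORG,0]))
    return s,R,H,p
def show():
    s,R,H,p=st(); print("t",round(float(s["clock"]),2),"head mm",np.round(p*1000,1),"F head",np.round(H.T@s["force"],1),"gap",round(float(s["finger_gap"]),4))
    print("tool axes in head (cols)\n",np.round(H.T@R,3)); return
def to(*P):
    s,R,H,p=st()
    for q in P: print(q,"-> delta",np.round(R.T@(H@(np.array(q)/1000-p)),4))
E
python3 - <<'E'
from h import *
show(); to([-100,33,255],[-100,33,197])
E
```

```text
t 0.6 head mm [-140.2  387.3  256.3] F head [ 0.3 -0.4 -0.3] gap 0.0855
tool axes in head (cols)
 [[ 0.     0.565  0.825]
 [ 0.     0.825 -0.565]
 [-1.     0.     0.   ]]
[-100, 33, 255] -> delta [ 0.0013 -0.2697  0.2332]
[-100, 33, 197] -> delta [ 0.0593 -0.2697  0.2332]
```

Request:
{"op": "carry_out", "data": {
  "delta_pos": [
    [0, -0.035, 0.03],
    [0, -0.07, 0.06],
    [0, -0.105, 0.09],
    [0, -0.14, 0.12],
    [0, -0.175, 0.15]
  ],
  "spin": [-0.12, -0.24, -0.36, -0.48, -0.6],
  "hand": [0, 0, 0, 0, 0],
  "squeeze": 20
}}

```text
clock: 1.1
ee_pos: [0.3421, 0.3605, 0.2565]
tcp_rot: [0.252, 1.57, 0.407]
force: [0.6, -0.4, -0.0]
finger_gap: 0.0124
```

```bash
python3 - <<'E'
from h import *
show(); to([-100,33,255],[-100,33,197])
E
```

```text
t 1.1 head mm [-115.3  156.5  256.5] F head [ 0.5 -0.4 -0. ] gap 0.0124
tool axes in head (cols)
 [[ 0.001 -0.006  1.   ]
 [ 0.     1.     0.006]
 [-1.     0.     0.001]]
[-100, 33, 255] -> delta [ 0.0015 -0.1236  0.0146]
[-100, 33, 197] -> delta [ 0.0595 -0.1236  0.0146]
```

Request:
{"op": "carry_out", "data": {
  "delta_pos": [
    [0, -0.045, 0.005],
    [0, -0.09, 0.01],
    [0.005, -0.124, 0.015],
    [0.04, -0.124, 0.015],
    [0.06, -0.124, 0.015]
  ],
  "spin": [0, 0, 0, 0, 0],
  "hand": [0, 0, 0, 0, 0]
}}

```text
clock: 1.6
ee_pos: [0.376, 0.239, 0.1952]
tcp_rot: [0.346, 1.57, 0.498]
force: [-0.3, 0.2, 0.2]
finger_gap: -0.0
```

```bash
python3 - <<'E'
from h import *
import cv2
show()
a=imaging.capture("side")[170:280,290:430,::-1]; cv2.imwrite("pics/s1.png",cv2.resize(a,None,fx=5,fy=5,interpolation=cv2.INTER_CUBIC))
E
```

```text
t 1.6 head mm [-99.8  31.3 195.2] F head [-0.3  0.2  0.2] gap -0.0
tool axes in head (cols)
 [[ 0.001 -0.003  1.   ]
 [ 0.     1.     0.003]
 [-1.     0.     0.001]]
```

View pics/s1.png

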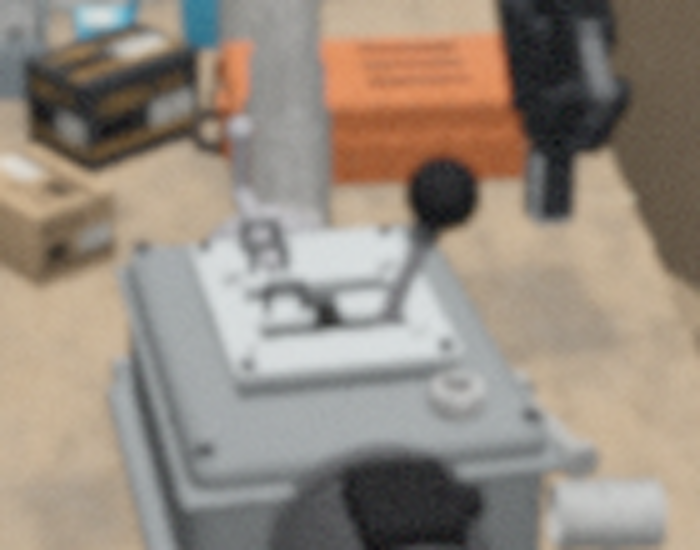

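Request:
{"op": "carry_out", "data": {
  "delta_pos": [
    [0, 0.003, 0.01],
    [0, 0.003, 0.02],
    [0, 0.003, 0.026],
    [0, 0.003, 0.032],
    [0, 0.003, 0.038]
  ],
  "spin": [0, 0, 0, 0, 0],
  "hand": [0, 0, 0, 0, 0]
}}

```text
clock: 2.15
ee_pos: [0.4118, 0.2478, 0.1924]
tcp_rot: [-2.933, 1.565, -2.78]
force: [-4.6, 0.5, 3.2]
finger_gap: -0.0001
```

```bash
python3 - <<'E'
from h import *
show()
E
```

```text
t 2.15 head mm [-63.1  34.7 192.4] F head [-4.5  1.2  3.2] gap -0.0001
tool axes in head (cols)
 [[-0.005 -0.004  1.   ]
 [-0.001  1.     0.004]
 [-1.    -0.001 -0.005]]
```

Request:
{"op": "carry_out", "data": {
  "delta_pos": [
    [-0.001, 0, 0.007],
    [-0.001, 0, 0.014],
    [-0.002, 0, 0.021],
    [-0.002, 0, 0.028],
    [-0.002, 0, 0.033]
  ],
  "spin": [0, 0, 0, 0, 0],
  "hand": [0, 0, 0, 0, 0]
}}

```text
clock: 2.65
ee_pos: [0.4452, 0.2529, 0.1942]
tcp_rot: [-2.913, 1.565, -2.76]
force: [-3.7, 0.7, 2.1]
finger_gap: -0.0002
```

```bash
cat >> h.py <<'E'
import cv2
def lever(kt=None,ks=None):
    """knob from dark-blob segmentation seeds (full-image pixels)"""
    def res(v):
        r=[]
        K=hw(knob(*v),YAW,ORG)
        if kt is not None: r.append(proj("top",K)[0]-kt)
        if ks is not None: r.append(proj("side",K)[0]-ks)
        return np.concatenate(r)
    s=least_squares(res,[0,0],x_scale=.1); return s.x,s.fun
E
python3 - <<'E'
from h import *
show()
for c in ("side","top"):
  im=imaging.capture(c)[:,:,::-1]
  y0,x0=(170,290) if c=="side" else (185,205)
  cv2.imwrite(f"pics/{c}2.png",cv2.resize(im[y0:y0+100,x0:x0+140],None,fx=5,fy=5,interpolation=cv2.INTER_CUBIC))
E
```

```text
t 2.65 head mm [-29.4  34.8 194.2] F head [-3.6  1.2  2.1] gap -0.0002
tool axes in head (cols)
 [[-0.005 -0.004  1.   ]
 [-0.001  1.     0.004]
 [-1.    -0.001 -0.005]]
```

View pics/side2.png

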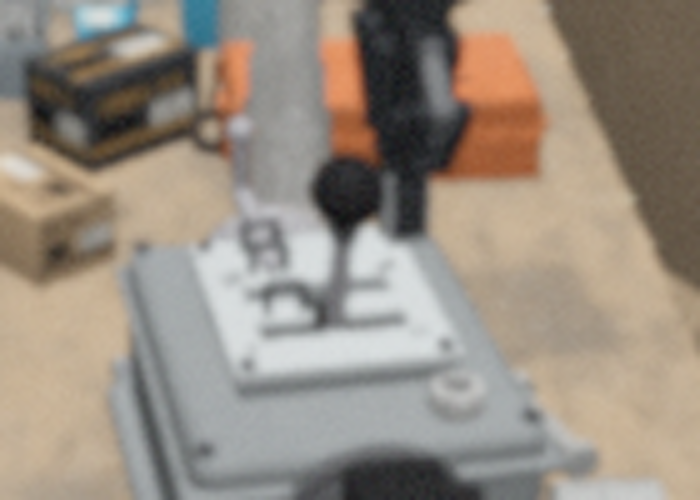

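View pics/top2.png

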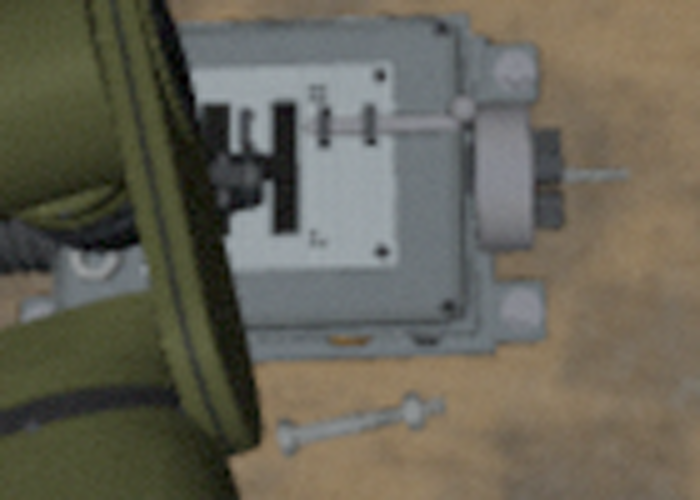

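The side view shows the knob centre at about (359,208), with the finger touching its operator side. I'll work out the throw from this.

```bash
python3 - <<'E'
from h import *
print(lever(ks=np.array([347,191])/5+[290,170]-.4))
for th in (-.05,0,.05): print(th,proj("side",hw(knob(th,-.2),YAW,ORG)))
E
```

```text
(array([-0.00312812, -0.21070599]), array([ 0.00000000e+00, -2.84217094e-14]))
-0.05 [[362.23556431 207.08029822]]
0 [[358.59525245 207.33459628]]
0.05 [[354.93588328 207.73798373]]
```

Request:
{"op": "carry_out", "data": {
  "delta_pos": [
    [0, 0, -0.02],
    [0, 0.03, -0.022],
    [0, 0.05, -0.015],
    [0, 0.05, 0.015],
    [0, 0.05, 0.03]
  ],
  "spin": [0, 0, 0, 0, 0],
  "hand": [0, 0, 0, 0, 0]
}}

```text
clock: 3.25
ee_pos: [0.4687, 0.3076, 0.1937]
tcp_rot: [-2.65, 1.568, -2.496]
force: [0.6, -0.3, 0.5]
finger_gap: -0.0
```

```bash
python3 - <<'E'
from h import *
show()
for c in ("side",):
  im=imaging.capture(c)[:,:,::-1]
  y0,x0=(170,290) if c=="side" else (185,205)
  cv2.imwrite(f"pics/{c}3.png",cv2.resize(im[y0:y0+100,x0:x0+140],None,fx=5,fy=5,interpolation=cv2.INTER_CUBIC))
E
```

```text
t 3.25 head mm [  2.   85.3 193.7] F head [ 0.6 -0.4  0.5] gap -0.0
tool axes in head (cols)
 [[-0.003 -0.005  1.   ]
 [-0.001  1.     0.005]
 [-1.    -0.001 -0.003]]
```

View pics/side3.png

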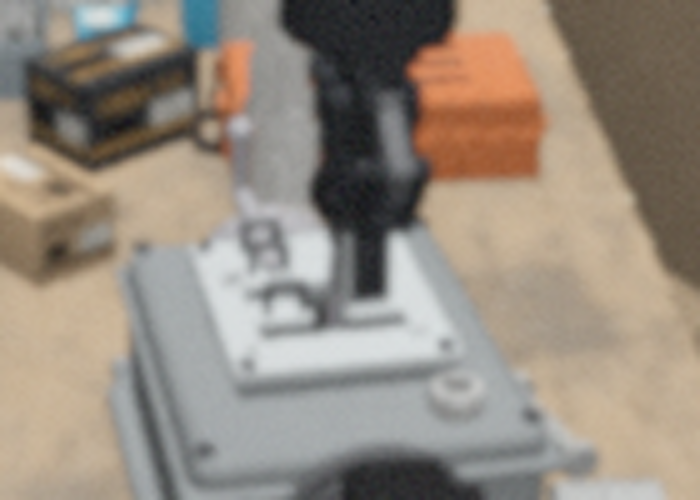

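```bash
python3 - <<'E'
from h import *
P=hw([[2,85,169],[2-11,85,169],[2+11,85,169],*[[-0.5,34,197]]],YAW,ORG)
print((proj("side",P)-[290,170])*5)
E
```

```text
[[364.21786952 293.93087447]
 [388.62245319 291.56486961]
 [339.73804661 296.30417372]
 [344.17407905 186.02377378]]
```

Request:
{"op": "carry_out", "data": {
  "delta_pos": [
    [0, -0.01, -0.002],
    [0, -0.017, -0.002],
    [0, -0.024, -0.002],
    [0, -0.031, -0.002],
    [0, -0.038, -0.002]
  ],
  "spin": [0, 0, 0, 0, 0],
  "hand": [0, 0, 0, 0, 0]
}}

```text
clock: 3.8
ee_pos: [0.4747, 0.2699, 0.1968]
tcp_rot: [0.411, 1.568, 0.563]
force: [-1.8, 4.7, 10.8]
finger_gap: 0.0003
```

```bash
python3 - <<'E'
from h import *
show()
for c in ("side","top"):
  im=imaging.capture(c)[:,:,::-1]
  y0,x0=(170,290) if c=="side" else (185,205)
  cv2.imwrite(f"pics/{c}4.png",cv2.resize(im[y0:y0+100,x0:x0+140],None,fx=5,fy=5,interpolation=cv2.INTER_CUBIC))
E
```

```text
t 3.8 head mm [  2.4  47.2 196.8] F head [-1.1  4.9 10.8] gap 0.0003
tool axes in head (cols)
 [[ 0.003 -0.004  1.   ]
 [ 0.001  1.     0.004]
 [-1.     0.001  0.003]]
```

View pics/top4.png

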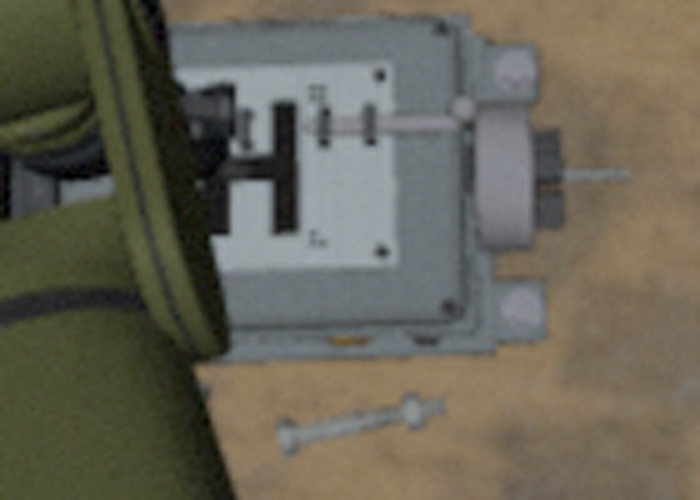

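View pics/side4.png

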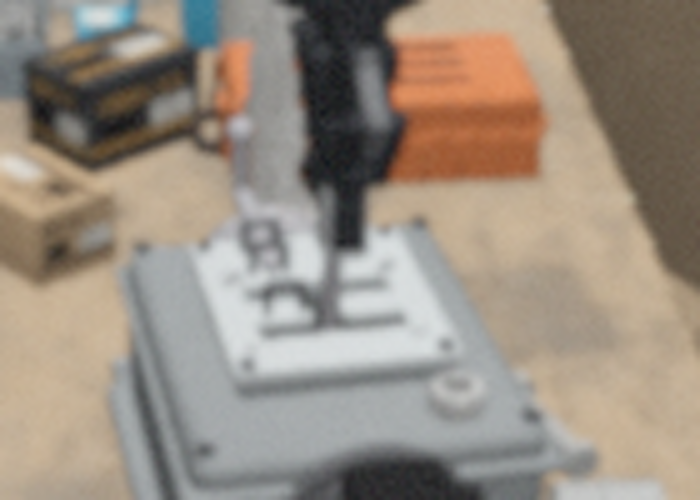

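The 10.8 N upward force suggests the knob's top is touching the finger's knuckle. I'll back off slightly, raise the tool about 11 mm and continue.

Request:
{"op": "carry_out", "data": {
  "delta_pos": [
    [0, 0.008, 0],
    [-0.011, 0.008, -0.001],
    [-0.011, 0.002, -0.001],
    [-0.011, -0.004, -0.001],
    [-0.011, -0.009, -0.001]
  ],
  "spin": [0, 0, 0, 0, 0],
  "hand": [0, 0, 0, 0, 0]
}}

```text
clock: 4.4
ee_pos: [0.4754, 0.2603, 0.2084]
tcp_rot: [0.522, 1.566, 0.674]
force: [-0.3, 4.1, 2.2]
finger_gap: 0.0001
```

```bash
python3 - <<'E'
from h import *
show()
for c in ("side","top"):
  im=imaging.capture(c)[:,:,::-1]
  y0,x0=(170,290) if c=="side" else (185,205)
  cv2.imwrite(f"pics/{c}5.png",cv2.resize(im[y0:y0+100,x0:x0+140],None,fx=5,fy=5,interpolation=cv2.INTER_CUBIC))
E
```

```text
t 4.4 head mm [  1.6  37.6 208.4] F head [0.3 4.1 2.2] gap 0.0001
tool axes in head (cols)
 [[ 0.004 -0.003  1.   ]
 [ 0.002  1.     0.003]
 [-1.     0.002  0.004]]
```

View pics/top5.png

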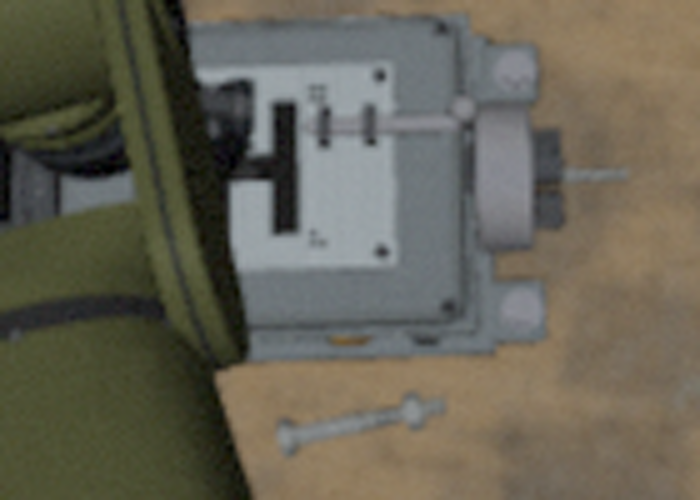

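View pics/side5.png

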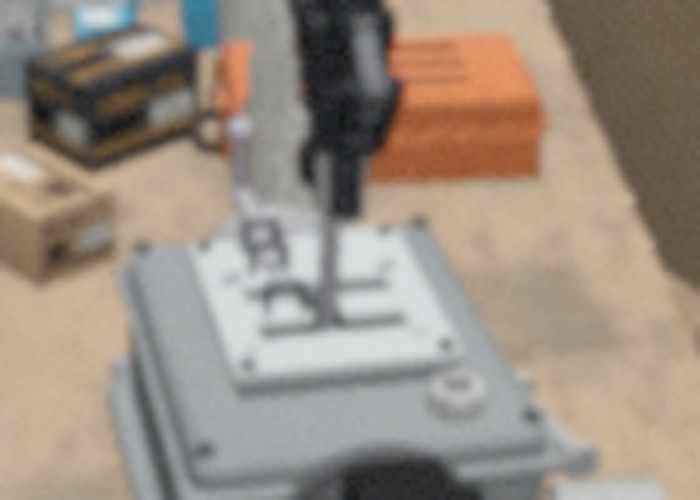

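Request:
{"op": "carry_out", "data": {
  "delta_pos": [
    [0, -0.006, 0],
    [0, -0.012, 0],
    [0, -0.018, 0],
    [0, -0.024, 0],
    [0, -0.028, 0]
  ],
  "spin": [0, 0, 0, 0, 0],
  "hand": [0, 0, 0, 0, 0]
}}

```text
clock: 5.0
ee_pos: [0.4796, 0.2316, 0.2079]
tcp_rot: [0.363, 1.568, 0.514]
force: [-0.8, 2.7, 1.8]
finger_gap: 0.0004
```

```bash
python3 - <<'E'
from h import *
show()
for c in ("side","top"):
  im=imaging.capture(c)[:,:,::-1]
  y0,x0=(170,290) if c=="side" else (185,205)
  cv2.imwrite(f"pics/{c}6.png",cv2.resize(im[y0:y0+100,x0:x0+140],None,fx=5,fy=5,interpolation=cv2.INTER_CUBIC))
E
```

```text
t 5.0 head mm [  1.5   8.6 207.9] F head [-0.4  2.8  1.8] gap 0.0004
tool axes in head (cols)
 [[ 0.003 -0.002  1.   ]
 [ 0.001  1.     0.002]
 [-1.     0.001  0.003]]
```

View pics/top6.png

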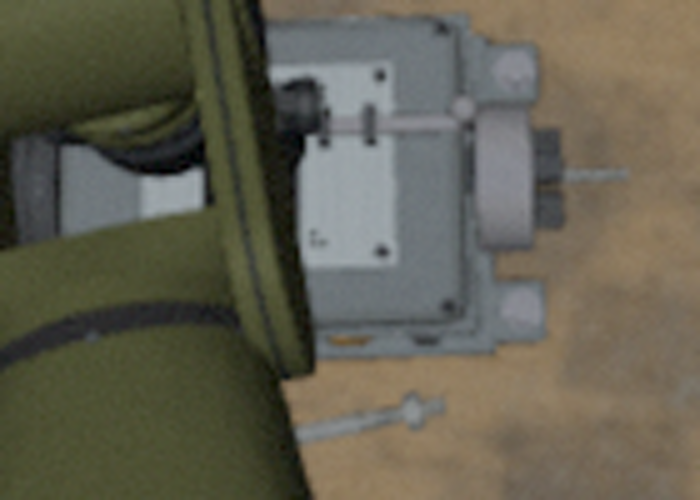

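View pics/side6.png

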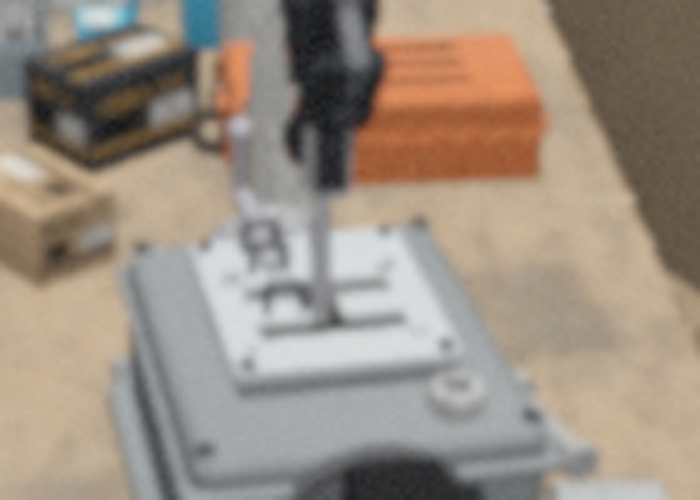

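Request:
{"op": "carry_out", "data": {
  "delta_pos": [
    [0.001, -0.004, 0],
    [0.001, -0.007, 0],
    [0.001, -0.009, 0],
    [0.001, -0.011, 0]
  ],
  "spin": [0, 0, 0, 0],
  "hand": [0, 0, 0, 0]
}}

```text
clock: 5.5
ee_pos: [0.481, 0.2205, 0.2063]
tcp_rot: [0.38, 1.568, 0.531]
force: [0.7, 3.0, -0.7]
finger_gap: -0.0002
```

Request:
{"op": "carry_out", "data": {
  "delta_pos": [
    [0, -0.001, 0],
    [0, -0.002, 0]
  ],
  "spin": [0, 0],
  "hand": [0, 0]
}}

```text
clock: 5.7
ee_pos: [0.4813, 0.2185, 0.206]
tcp_rot: [0.445, 1.569, 0.595]
force: [1.3, 2.7, -1.1]
finger_gap: 0.0001
```

```bash
python3 - <<'E'
from h import *
show()
for c in ("side","top"):
  im=imaging.capture(c)[:,:,::-1]
  y0,x0=(170,290) if c=="side" else (185,205)
  cv2.imwrite(f"pics/{c}7.png",cv2.resize(im[y0:y0+100,x0:x0+140],None,fx=5,fy=5,interpolation=cv2.INTER_CUBIC))
E
```

```text
t 5.7 head mm [  1.2  -4.7 206. ] F head [ 1.7  2.4 -1.1] gap 0.0001
tool axes in head (cols)
 [[ 0.002 -0.001  1.   ]
 [ 0.001  1.     0.001]
 [-1.     0.001  0.002]]
```

View pics/side7.png

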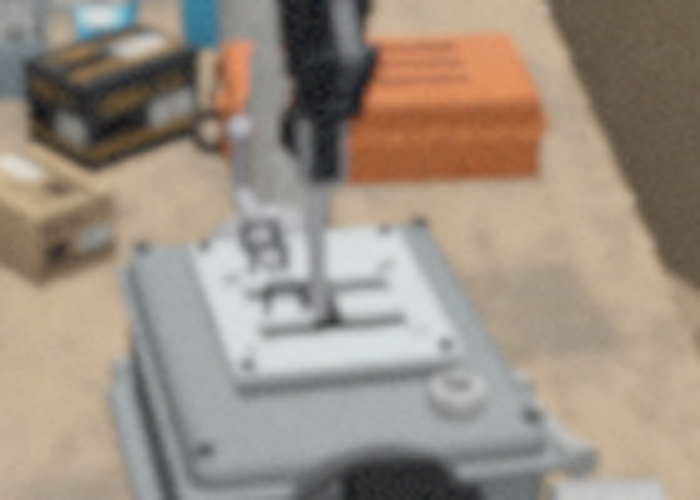

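View pics/top7.png

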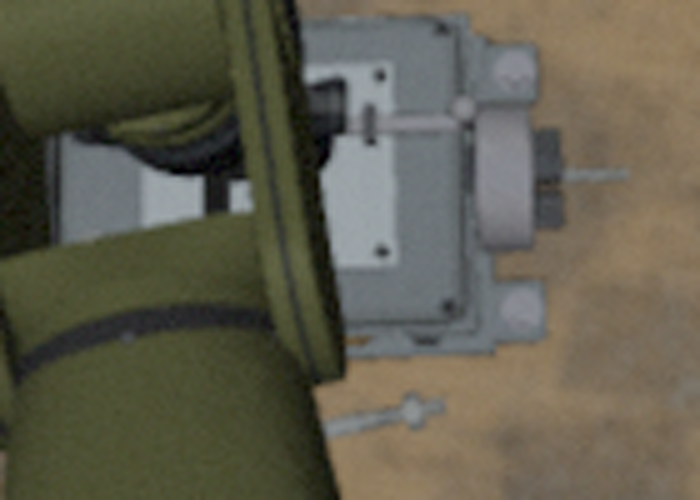

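```bash
python3 - <<'E'
from h import *
for sd in (-.2,0,.1,.15,.2):
    k=np.array(knob(0,sd)); b=np.array([0,0,30])
    z=lambda h:b+(k-b)*(h-30)/(k[2]-30)
    print(sd,np.round(k,0),((proj("side",hw([z(118),z(160),k],YAW,ORG))-[290,170]+.4)*5).round(0).tolist(),
     ((proj("top",hw([k],YAW,ORG))-[205,185]+.4)*5).round(0).tolist())
E
```

```text
-0.2 [  0.  34. 197.] [[335.0, 322.0], [340.0, 252.0], [345.0, 189.0]] [[155.0, 144.0]]
0 [  0.  -0. 200.] [[327.0, 304.0], [328.0, 227.0], [329.0, 151.0]] [[223.0, 141.0]]
0.1 [  0. -17. 199.] [[323.0, 296.0], [322.0, 215.0], [321.0, 138.0]] [[259.0, 140.0]]
0.15 [  0. -25. 198.] [[321.0, 291.0], [319.0, 209.0], [317.0, 132.0]] [[276.0, 140.0]]
0.2 [  0. -34. 197.] [[319.0, 287.0], [316.0, 203.0], [313.0, 128.0]] [[294.0, 140.0]]
```

Request:
{"op": "carry_out", "data": {
  "delta_pos": [
    [0, -0.002, 0],
    [0, -0.004, 0]
  ],
  "spin": [0, 0],
  "hand": [0, 0]
}}

```text
clock: 6.0
ee_pos: [0.4817, 0.2148, 0.2057]
tcp_rot: [0.889, 1.568, 1.04]
force: [0.2, 5.7, -2.1]
finger_gap: -0.0003
```

Request:
{"op": "carry_out", "data": {
  "delta_pos": [
    [0, -0.002, 0],
    [0, -0.003, 0]
  ],
  "spin": [0, 0],
  "hand": [0, 0]
}}

```text
clock: 6.2
ee_pos: [0.4818, 0.2136, 0.2057]
tcp_rot: [1.316, 1.563, 1.466]
force: [-0.8, 12.6, -2.4]
finger_gap: -0.0001
```

```bash
python3 - <<'E'
from h import *
show()
for c in ("side",):
  im=imaging.capture(c)[:,:,::-1]
  y0,x0=(200,330)
  cv2.imwrite(f"pics/{c}8.png",cv2.resize(im[y0:y0+50,x0:x0+70],None,fx=10,fy=10,interpolation=cv2.INTER_CUBIC))
E
```

```text
t 6.2 head mm [  1.   -9.5 205.7] F head [ 1.1 12.6 -2.4] gap -0.0001
tool axes in head (cols)
 [[ 0.002 -0.001  1.   ]
 [ 0.007  1.     0.001]
 [-1.     0.007  0.002]]
```

View pics/side8.png

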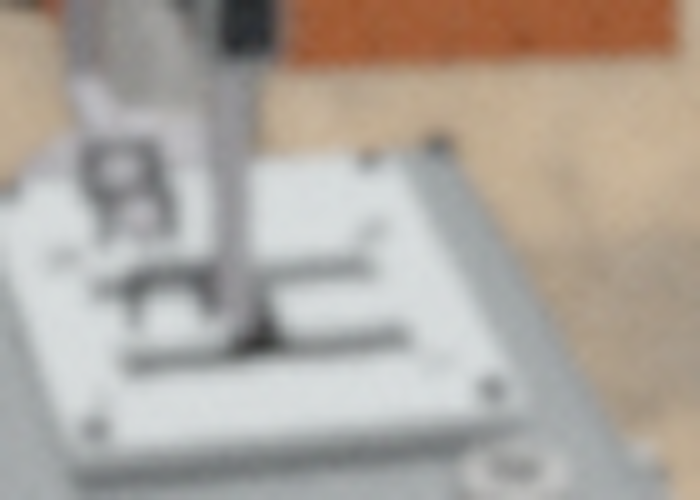

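Request:
{"op": "carry_out", "data": {
  "delta_pos": [
    [0, 0.012, 0],
    [0, 0.014, -0.03],
    [0.004, 0.008, -0.05],
    [0.008, -0.015, -0.052],
    [0.008, -0.028, -0.05]
  ],
  "spin": [0, 0, 0, 0, 0],
  "hand": [0, 0, 0, 0, 0]
}}

```text
clock: 6.75
ee_pos: [0.4356, 0.1775, 0.1966]
tcp_rot: [1.512, 1.565, 1.663]
force: [0.0, 0.6, -0.2]
finger_gap: 0.0002
```

```bash
python3 - <<'E'
from h import *
show()
for c in ("side",):
  im=imaging.capture(c)[:,:,::-1]
  y0,x0=(170,290)
  cv2.imwrite(f"pics/{c}9.png",cv2.resize(im[y0:y0+100,x0:x0+140],None,fx=5,fy=5,interpolation=cv2.INTER_CUBIC))
E
```

```text
t 6.75 head mm [-50.1 -38.4 196.6] F head [ 0.1  0.6 -0.2] gap 0.0002
tool axes in head (cols)
 [[ 0.    -0.001  1.   ]
 [ 0.006  1.     0.001]
 [-1.     0.006  0.   ]]
```

View pics/side9.png

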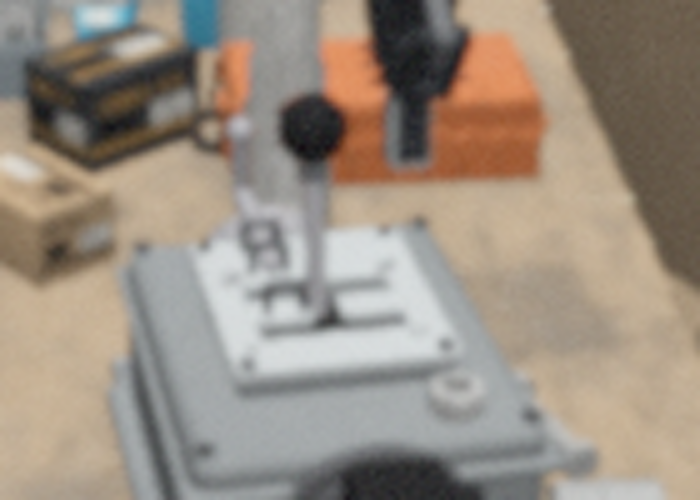

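The knob is now at about (313,127) in the 5x crop, which matches throw 0 and side +0.2. Next I push it away from the operator.

Request:
{"op": "carry_out", "data": {
  "delta_pos": [
    [0, 0.001, 0.012],
    [0, 0.001, 0.02],
    [0, 0.001, 0.027],
    [0, 0.001, 0.034],
    [0, 0.001, 0.041]
  ],
  "spin": [0, 0, 0, 0, 0],
  "hand": [0, 0, 0, 0, 0]
}}

```text
clock: 7.3
ee_pos: [0.4778, 0.1839, 0.1971]
tcp_rot: [1.415, 1.566, 1.565]
force: [-3.0, -0.7, 2.4]
finger_gap: -0.0
```

Request:
{"op": "carry_out", "data": {
  "delta_pos": [
    [0.001, 0, 0.006],
    [0.002, 0, 0.012],
    [0.003, 0, 0.018],
    [0.004, 0, 0.023],
    [0.005, 0, 0.027]
  ],
  "spin": [0, 0, 0, 0, 0],
  "hand": [0, 0, 0, 0, 0]
}}

```text
clock: 7.8
ee_pos: [0.5048, 0.1882, 0.1921]
tcp_rot: [1.458, 1.565, 1.608]
force: [-2.9, -0.1, 2.1]
finger_gap: 0.0001
```

```bash
python3 - <<'E'
from h import *
show()
for c in ("side",):
  im=imaging.capture(c)[:,:,::-1]
  y0,x0=(170,290)
  cv2.imwrite(f"pics/{c}10.png",cv2.resize(im[y0:y0+100,x0:x0+140],None,fx=5,fy=5,interpolation=cv2.INTER_CUBIC))
for th in (.2,.25,.3,.33):
   print(th,((proj("side",hw([knob(th,.21)],YAW,ORG))-[290,170]+.4)*5).round(0))
E
```

```text
t 7.8 head mm [ 20.  -38.1 192.1] F head [-2.9  0.3  2.1] gap 0.0001
tool axes in head (cols)
 [[ 0.001 -0.     1.   ]
 [ 0.006  1.     0.   ]
 [-1.     0.006  0.001]]
0.2 [[244. 140.]]
0.25 [[227. 146.]]
0.3 [[211. 152.]]
0.33 [[201. 156.]]
```

View pics/side10.png

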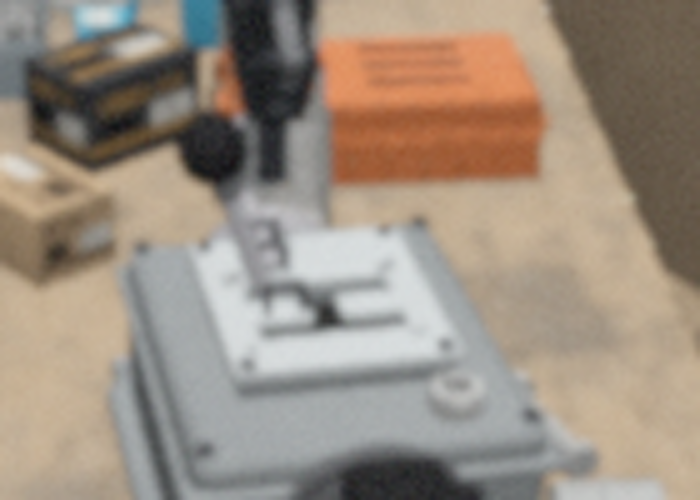

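Request:
{"op": "carry_out", "data": {
  "delta_pos": [
    [0.001, 0, 0.003],
    [0.001, 0, 0.005]
  ],
  "spin": [0, 0],
  "hand": [0, 0]
}}

```text
clock: 8.05
ee_pos: [0.51, 0.189, 0.1905]
tcp_rot: [1.524, 1.565, 1.674]
force: [-3.4, 0.9, 0.6]
finger_gap: 0.0001
```

Request:
{"op": "carry_out", "data": {
  "delta_pos": [
    [0, 0, 0.002],
    [0, 0, 0.003]
  ],
  "spin": [0, 0],
  "hand": [0, 0]
}}

```text
clock: 8.25
ee_pos: [0.5122, 0.1894, 0.1899]
tcp_rot: [2.008, 1.565, 2.157]
force: [-7.3, -0.5, 2.8]
finger_gap: -0.0001
```

Request:
{"op": "carry_out", "data": {
  "delta_pos": [
    [0, 0, 0.002],
    [0, 0, 0.002]
  ],
  "spin": [0, 0],
  "hand": [0, 0]
}}

```text
clock: 8.45
ee_pos: [0.5128, 0.1895, 0.1898]
tcp_rot: [2.482, 1.562, 2.632]
force: [-8.8, -0.5, 4.7]
finger_gap: 0.0003
```

```bash
python3 - <<'E'
from h import *
show()
for c in ("side",):
  im=imaging.capture(c)[:,:,::-1]
  y0,x0=(170,290)
  cv2.imwrite(f"pics/{c}11.png",cv2.resize(im[y0:y0+100,x0:x0+140],None,fx=5,fy=5,interpolation=cv2.INTER_CUBIC))
E
```

```text
t 8.45 head mm [ 28.1 -38.  189.8] F head [-8.8  0.8  4.7] gap 0.0003
tool axes in head (cols)
 [[-0.007 -0.     1.   ]
 [ 0.005  1.     0.   ]
 [-1.     0.005 -0.007]]
```

View pics/side11.png

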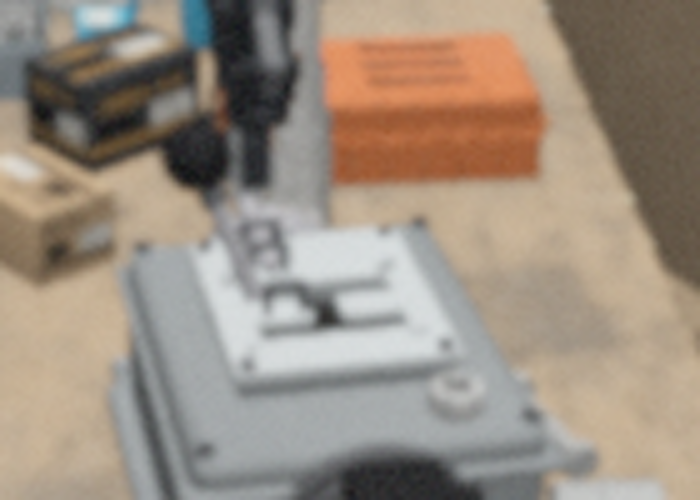

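Request:
{"op": "carry_out", "data": {
  "delta_pos": [
    [0, 0, -0.02],
    [-0.03, 0, -0.035],
    [-0.065, -0.01, -0.035],
    [-0.065, -0.055, -0.03],
    [-0.065, -0.1, -0.015]
  ],
  "spin": [0, 0, 0, 0, 0],
  "hand": [0, 0, 0, 0, 0]
}}

```text
clock: 9.0
ee_pos: [0.5145, 0.0875, 0.2569]
tcp_rot: [1.664, 1.567, 1.817]
force: [1.2, 0.3, 0.4]
finger_gap: 0.0002
```

```bash
python3 - <<'E'
from h import *
show(); to([19,-152,250],[19,-152,170])
im=imaging.capture("top")[:,:,::-1]; y0,x0=185,205
cv2.imwrite(f"pics/top12.png",cv2.resize(im[y0:y0+110,x0:x0+180],None,fx=4.4,fy=4.4,interpolation=cv2.INTER_CUBIC))
im=imaging.capture("side")[:,:,::-1]; y0,x0=170,290
cv2.imwrite(f"pics/side12.png",cv2.resize(im[y0:y0+100,x0:x0+140],None,fx=5,fy=5,interpolation=cv2.INTER_CUBIC))
E
```

```text
t 9.0 head mm [  14.6 -139.1  256.9] F head [1.2 0.1 0.4] gap 0.0002
tool axes in head (cols)
 [[-0.    -0.003  1.   ]
 [ 0.004  1.     0.003]
 [-1.     0.004 -0.   ]]
[19, -152, 250] -> delta [ 0.0068 -0.0129  0.0044]
[19, -152, 170] -> delta [ 0.0868 -0.0133  0.0044]
```

View pics/top12.png

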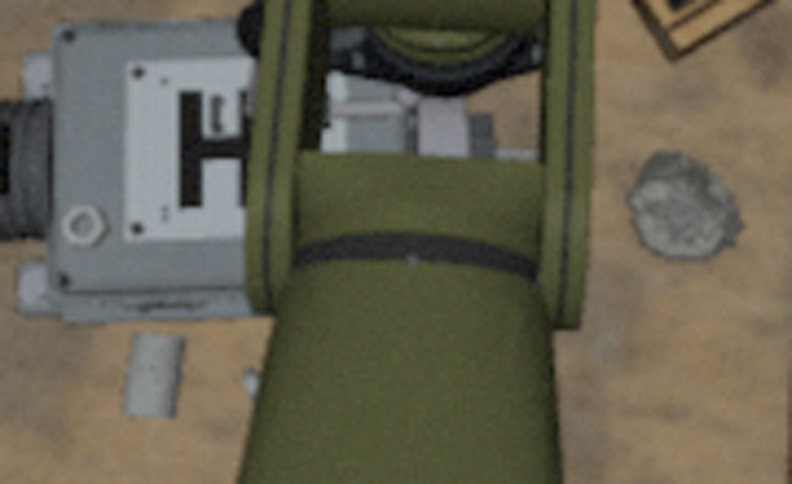

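View pics/side12.png

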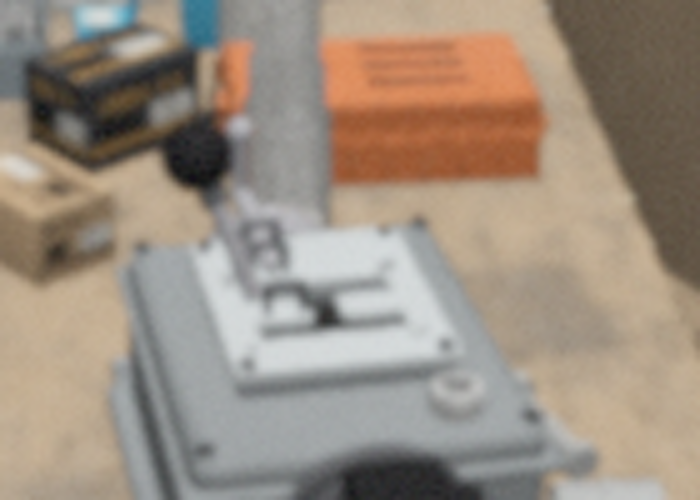

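Request:
{"op": "carry_out", "data": {
  "delta_pos": [
    [0, -0.014, 0.004],
    [0.02, -0.014, 0.004],
    [0.05, -0.014, 0.004],
    [0.075, -0.014, 0.004],
    [0.087, -0.014, 0.004]
  ],
  "spin": [0, 0, 0, 0, 0],
  "hand": [0, 0, 0, 0, 0]
}}

```text
clock: 9.6
ee_pos: [0.5201, 0.0712, 0.1653]
tcp_rot: [2.697, 1.564, 2.842]
force: [0.6, 0.8, 0.2]
finger_gap: -0.0001
```

```bash
python3 - <<'E'
from h import *
show()
im=imaging.capture("side")[:,:,::-1]; y0,x0=150,290
cv2.imwrite(f"pics/side13.png",cv2.resize(im[y0:y0+80,x0:x0+110],None,fx=7,fy=7,interpolation=cv2.INTER_CUBIC))
E
```

```text
t 9.6 head mm [  17.7 -156.1  165.3] F head [0.7 0.7 0.2] gap -0.0001
tool axes in head (cols)
 [[-0.006  0.005  1.   ]
 [ 0.003  1.    -0.005]
 [-1.     0.003 -0.006]]
```

View pics/side13.png

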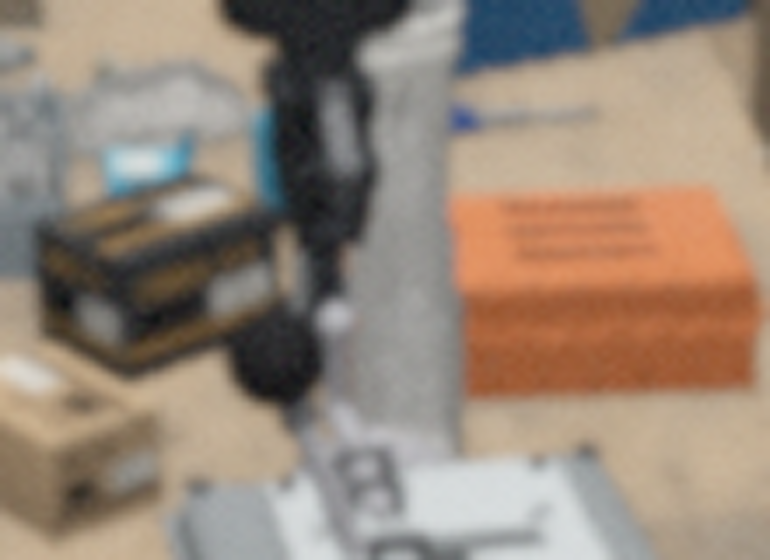

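Request:
{"op": "carry_out", "data": {
  "delta_pos": [
    [-0.003, 0.012, -0.001],
    [-0.003, 0.02, -0.001],
    [-0.003, 0.026, -0.001],
    [-0.003, 0.031, -0.001],
    [-0.003, 0.036, -0.001]
  ],
  "spin": [0, 0, 0, 0, 0],
  "hand": [0, 0, 0, 0, 0]
}}

```text
clock: 10.15
ee_pos: [0.5138, 0.107, 0.1684]
tcp_rot: [2.755, 1.564, 2.899]
force: [0.0, -3.0, 0.9]
finger_gap: 0.0002
```

Request:
{"op": "carry_out", "data": {
  "delta_pos": [
    [0, 0.005, 0],
    [0, 0.01, 0],
    [0, 0.013, 0]
  ],
  "spin": [0, 0, 0],
  "hand": [0, 0, 0]
}}

```text
clock: 10.45
ee_pos: [0.512, 0.1203, 0.1685]
tcp_rot: [2.76, 1.564, 2.904]
force: [0.4, -3.5, 0.7]
finger_gap: -0.0001
```

```bash
python3 - <<'E'
from h import *
show()
im=imaging.capture("side")[:,:,::-1]; y0,x0=150,290
cv2.imwrite(f"pics/side14.png",cv2.resize(im[y0:y0+80,x0:x0+110],None,fx=7,fy=7,interpolation=cv2.INTER_CUBIC))
E
```

```text
t 10.45 head mm [  17.  -106.3  168.5] F head [-0.1 -3.5  0.7] gap -0.0001
tool axes in head (cols)
 [[-0.006  0.004  1.   ]
 [ 0.003  1.    -0.004]
 [-1.     0.003 -0.006]]
```

View pics/side14.png

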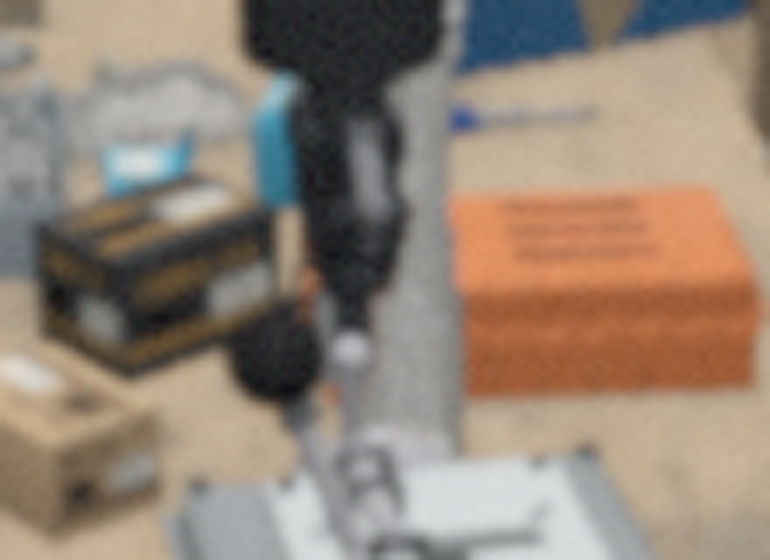

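Request:
{"op": "carry_out", "data": {
  "delta_pos": [
    [0, 0.003, 0],
    [0, 0.005, 0],
    [0, 0.007, 0]
  ],
  "spin": [0, 0, 0],
  "hand": [0, 0, 0]
}}

```text
clock: 10.8
ee_pos: [0.5116, 0.123, 0.1688]
tcp_rot: [-2.223, 1.56, -2.078]
force: [1.7, -25.4, 3.0]
finger_gap: 0.0001
```

Request:
{"op": "carry_out", "data": {
  "delta_pos": [
    [0, 0.002, 0],
    [0, 0.003, 0]
  ],
  "spin": [0, 0],
  "hand": [0, 0]
}}

```text
clock: 11.0
ee_pos: [0.5117, 0.1227, 0.1689]
tcp_rot: [-1.99, 1.553, -1.844]
force: [1.8, -17.3, 0.5]
finger_gap: -0.0002
```

```bash
python3 - <<'E'
from h import *
show()
for sl in (0,26,32): print(sl,((proj("side",hw([[19,-116+sl,161.5]],YAW,ORG))-[290,150]+.4)*7).round(0))
im=imaging.capture("side")[:,:,::-1]; y0,x0=150,290
cv2.imwrite(f"pics/side15.png",cv2.resize(im[y0:y0+80,x0:x0+110],None,fx=7,fy=7,interpolation=cv2.INTER_CUBIC))
E
```

```text
t 11.0 head mm [  17.  -103.9  168.9] F head [ -0.8 -17.4   0.5] gap -0.0002
tool axes in head (cols)
 [[-0.007  0.003  1.   ]
 [-0.017  1.    -0.003]
 [-1.    -0.017 -0.007]]
0 [[341. 320.]]
26 [[354. 349.]]
32 [[357. 355.]]
```

View pics/side15.png

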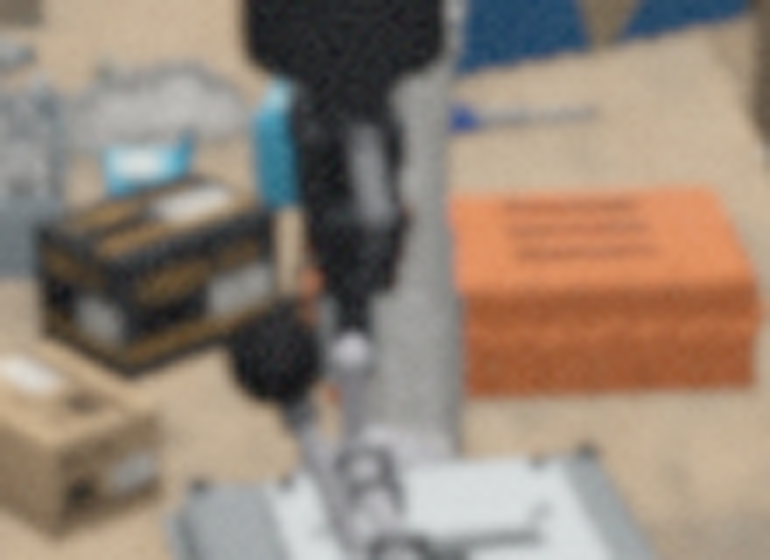

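Force rose sharply, so the bolt has hit its stop. I'll back off, lift clear and check the bolt travel in the top view.

Request:
{"op": "carry_out", "data": {
  "delta_pos": [
    [0, -0.02, 0],
    [-0.01, -0.045, 0],
    [-0.05, -0.045, 0],
    [-0.085, -0.045, 0],
    [-0.085, -0.08, -0.03]
  ],
  "spin": [0, 0, 0, 0, 0],
  "hand": [0, 0, 0, 0, 0]
}}

```text
clock: 11.55
ee_pos: [0.4981, 0.0427, 0.2623]
tcp_rot: [-1.284, 1.554, -1.134]
force: [0.6, -0.9, 1.1]
finger_gap: -0.0003
```

Request:
{"op": "carry_out", "data": {
  "delta_pos": [
    [0, -0.05, 0],
    [0, -0.1, 0],
    [0, -0.14, 0]
  ],
  "spin": [0, 0, 0],
  "hand": [0, 0, 0]
}}

```text
clock: 11.85
ee_pos: [0.5194, -0.0973, 0.2655]
tcp_rot: [-1.138, 1.553, -0.988]
force: [0.2, 0.6, -0.2]
finger_gap: -0.0005
```

```bash
python3 - <<'E'
from h import *
show()
for sl in (0,26,32): print(sl,((proj("side",hw([[19,-116+sl,161.5]],YAW,ORG))-[310,175]+.4)*8).round(0),((proj("top",hw([[19,-116+sl,161.5]],YAW,ORG))-[205,185]+.4)*6.5).round(0))
for th in (.29,.33,.36): print(th,((proj("side",hw([knob(th,.21)],YAW,ORG))-[310,175]+.4)*8).round(0),((proj("top",hw([knob(th,.21)],YAW,ORG))-[205,185]+.4)*6.5).round(0))
im=imaging.capture("top")[:,:,::-1]
cv2.imwrite("pics/t16.png",cv2.resize(im[185:265,205:325],None,fx=6.5,fy=6.5,interpolation=cv2.INTER_CUBIC))
im=imaging.capture("side")[:,:,::-1]
cv2.imwrite("pics/s16.png",cv2.resize(im[175:245,310:410],None,fx=8,fy=8,interpolation=cv2.INTER_CUBIC))
E
```

```text
t 11.85 head mm [  -8.1 -322.6  265.5] F head [ 0.3  0.6 -0.2] gap -0.0005
tool axes in head (cols)
 [[ 0.007 -0.     1.   ]
 [-0.016  1.     0.   ]
 [-1.    -0.016  0.007]]
0 [[230. 165.]] [[604. 142.]]
26 [[245. 198.]] [[537. 145.]]
32 [[248. 206.]] [[522. 145.]]
0.29 [[183. 201.]] [[384.  59.]]
0.33 [[162. 209.]] [[383.  44.]]
0.36 [[146. 216.]] [[383.  33.]]
```

View pics/t16.png

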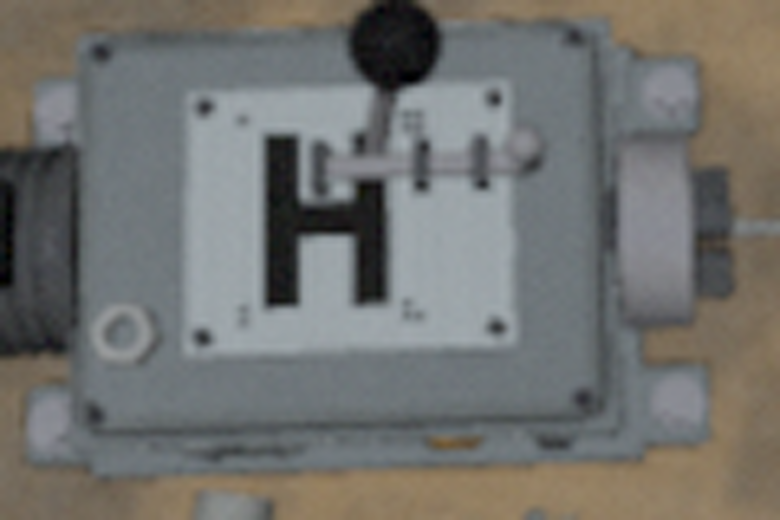

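View pics/s16.png

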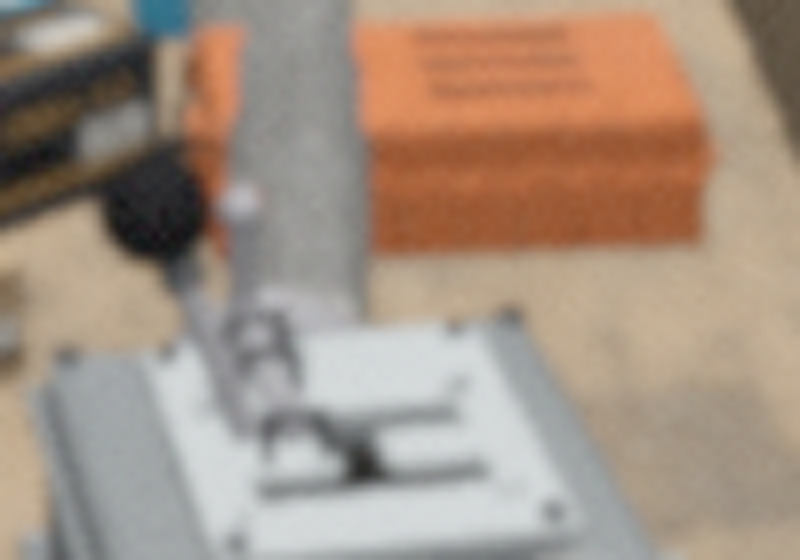

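```bash
python3 - <<'E'
from h import *
print(lever(kt=np.array([395,45])/6.5+[205,185]-.4,ks=np.array([155,207])/8+[310,175]-.4))
print(lever(kt=np.array([395,45])/6.5+[205,185]-.4))
for c in ("top","side"):
  im=imaging.capture(c); y,x=(192,266) if c=="top" else (201,329)
  g=cv2.cvtColor(im,cv2.COLOR_RGB2GRAY); m=(g<45).astype(np.uint8)
  n,l,s,ce=cv2.connectedComponentsWithStats(m); i=l[y,x]; print(c,s[i],ce[i])
E
```

```text
(array([0.33395867, 0.23834071]), array([ 0.04941916, -0.32753153,  0.28231835, -0.01900167]))
(array([0.32825543, 0.23729778]), array([0.00000000e+00, 2.84217094e-14]))
top [259 185  13  14 144] [265.125      191.29861111]
side [323 197  12  10  90] [328.77777778 201.53333333]
```

```bash
python3 -c "
from rig import finish_job
print(finish_job())"
```

```text
the job is handed in; nothing more can be done
None
```

The headstock is in fourth gear with the slide bolt fully across behind the lever. I handed the job in shortly after 12 s on the robot's clock, against the 58 s limit; no verdict was reported.

- **Moves:** With the fingers shut, I pushed the knob from the near left slot to neutral, across to the right, and home into the far right slot. I then pushed the bolt handle left to its stop.
- **Lever:** The last check, fitted from both camera views, gives a throw of about 0.33 rad and a side of about +0.24 rad. The side value is slightly over the expected 0.21 to 0.23, which I put down to measurement error.
- **Bolt:** The top view puts the handle ball at about 32 mm of its 32 mm travel. The side view during the push suggested about 30 mm. Both are above the 26 mm needed.
- **Forces:** The highest measured contact force was about 25 N, against the 35 N limit, when the bolt met its stop. The knob also pushed up on a finger knuckle with about 11 N during the sideways push, so I raised the tool and carried on.
- **Surroundings:** At hand-in the arm was standing clear, with no contact force measured. The loose parts and packs I could see looked undisturbed, but I did not measure their positions.

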